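# Load a sample tin through an indexing turntable

## Robot

A 7-joint arm with a two-finger parallel gripper is mounted at the origin on the work surface. World frame = base frame: x ahead of the robot, y to its left, z up, the work surface at z = 0. Lengths are in m, angles in degrees, forces in N, time in s.
With the tool pointing down it reaches from about 0.425 to 0.825 m from the base axis. Payload 3.6 kg.
Tool frame: the origin (TCP) lies midway between the tips of the shut fingers; the grasp point (between the pads) lies 19 mm behind it; z points along the fingers, y is the line along which they close (so a half turn about z gives the same grasp; the last joint's range is limited). The gripper opens to 85 mm and grips with 20 to 120 N. Pads are 22 mm wide; open, the fingers measure 114 mm over their backs; the gripper's body (76 mm by 85 mm) begins 54 mm behind the grasp point. The pads swing forward as they close: fully open they stand 13 mm farther back than shut.
Start: joints at [-72.279, 35.231, -0.722, 81.555, 0.464, 63.22, -2.315], TCP at [0.214, 0.614, 0.231] pointing down, gripper open.
Joint ranges: [-178.69, 178.69], [-17.37, 117.87], [-77.05, 75.6], [15.02, 138.74], [-78.02, 258.01], [0.78, 113.62], [-162.83, 162.83]. Speed limits (degrees/s): [159.86, 159.86, 180, 180, 180, 180, 180].

## Interface

Orientations are given as [roll, pitch, yaw] about the fixed x, y, z axes, in that order (R = Rz(yaw) Ry(pitch) Rx(roll)).
In Python, from workcell import readout, viewer, ctrl gives the robot as it stands. The module is installed in compiled form; this text tells all that it offers.
- The arm moves only by the tool apply_moves, never from a script. Its argument "plan" is a list of rows, each a list of 2 entries, a list of its own where there are three numbers: the shift along the tool's x, y, z in m, then the turn about the tool's z in rad. A call has 1 to 5 rows; each row shifts and turns the commanded pose from where the row before left it, along the tool's axes as they then stand; what a row does not reach is not made up. A row lasts 1/10 s, in which the tool goes at most 50 mm and 8.59 degrees, less where a joint would pass 70% of its speed; a pose out of reach is approached as far as the arm can. A call with a gripper value outside its range is refused whole. "gripper" is the opening, from -1 (shut) to 1 (fully open), so that 0 is half open, set as the call begins (left out, the last holds). The fingers move at their own pace and stop on an object; "force" is the grip in N (left out, the last holds). Time passes only in rows, so rows that do not move let the fingers close. It gives the time, the measured TCP pose, the force, the opening and the grip force at its end, in the units of the state.
- readout.observe(): the state, without advancing time (a new reading comes with each control period).
- viewer.grab_frame(name): name is "side" or "top" or "wrist"; returns a dict with "frame" (400x640x3 uint8, blue, green, red), "intrinsics" (3x3 intrinsics, pixels), "extrinsics" (4x4, takes a point from camera to world coordinates). Camera axes: x right, y up, looking along -z (the intrinsics and any distortion apply to the point x, -y, -z); pixel columns grow to the right and rows downward; lengths in m; the calibration is good to about 2 mm. The wrist camera is an equidistant fisheye: a pixel r from the principal point sees the ray r / f radians off the axis. A picture is of the moment at which its call begins. There is no depth.
- ctrl.close_job(): hands the job in; it is judged then, once.
The state is a dict: "time_s": time; "qpos": joint angles; "joint_velocities": joint speeds; "joint_torque": joint torques, N m; "tcp_pos": TCP position; "tcp_rot": TCP orientation; "ft_force": force on the tool from outside, world axes, zero at the start; "ft_torque": the same for the moment, N m; "width": finger opening in m; "grip_force": force on a finger pad.
Only numpy, scipy, OpenCV 4.12 (cv2) and the standard library are available. Lean on these libraries where they do the work, as an engineer would, in place of code of your own. Each camera call takes 0.05 s, during which the arm holds its last target. There are 200 camera calls.

## Task

Pull up the turntable's spring plunger by its T handle, turn the table one hole clockwise so that the empty bay faces the wide infeed apron, and let the pin snap fully in. Slide the low sample tin along the apron (without lifting it) until it stands upright in the bay, tip the drop bar over so that it lies down across the bay's mouth, then pull the plunger again and turn the table one more hole clockwise, pin fully snapped in, so that the barred bay with the tin faces the outfeed slide. Leave all other things on the bench where they are and let go of everything.

Things in the scene. Friction and masses are not known exactly. Their poses are not given: they have to be found in the camera images.
- stand: Fixed stand of the indexing turntable, bolted to the bench; its place and yaw vary. Origin on the bench on the turntable's vertical axis, z up. Its y axis runs along the middle of the infeed apron; the index ring lies on its -y side.
- infeed (a point): Inner end of the infeed apron, mid-width on its top (31 mm above the bench), 117 mm from the table's axis; y points outwards along it. Fences 25 mm high: inner faces 43 mm each side for the first 38 mm, flaring to 83 mm each side at 148 mm out, straight to 192 mm; outer end open, slab ends at 194 mm and is 182 mm wide there.
- outfeed (a point): Inner end of the outfeed slide, mid-width on its top (29 mm above the bench), 115 mm from the table's axis. The slide leads outwards for 105 mm, 30 deg counter-clockwise from the stand's x axis, between two fences 25 mm high.
- ring (a point): The second of the three pin holes (radial slots 15 mm wide), on the dark index ring's top, 20 mm above the bench, 120 mm from the axis. Seen from the axis the holes lie at -30 (start), -90 (this one) and -150 deg (third) from the stand's x axis. The ring reaches from radius 98 to 142 mm.
- turntable (a joint): Angle of the turntable in rad, growing clockwise seen from above: 0 in the start hole, 1.047 in the second (bay faces the infeed apron), 2.094 in the third (bay faces the outfeed slide). Aluminium disc, 220 mm diameter, top 30 mm above the bench, light friction; stops at -0.15 and 2.3. About 0.015 rad of play in a hole.
- axis (a point): Point on the turntable's axis at the disc's top (30 mm above the bench). Axes turn with the disc: x points from the axis out through the middle of the bay's mouth, y to the left of that, z up.
- bay (a point): Middle of the tin's place in the bay, on the disc's top, 43 mm from the axis; axes as axis. The bay is a U of steel walls 30 mm (back 40) high, 5 mm thick, inner width 94 mm; back wall's inner face on the axis, side walls 86 mm long, open outwards. Fully home the tin's middle is 40 mm from the axis; the bar clears it on its way down if that is less than 51 mm.
- plunger (a joint): Lift of the spring plunger in m: 0 fully down in a hole, 0.024 at its upper stop. The pin (12 mm, round tip) clears the ring at 0.014; the spring pushes down with about 4.5 N when down, 9 N at the upper stop. Let go between holes, the pin rides on the ring and snaps into the next hole.
- handle (a point): Centre of the plunger's black T handle, carried by the turntable opposite the bay, 120 mm from the axis: a level bar 64 mm long along the table's radius (its x axis), 16 mm wide (its y axis), 20 mm high, centre 86 mm above the bench when the pin is down, on a 14 mm stem. The boss below tops out at 57 mm. It turns with the table only.
- bar (a joint): Angle of the drop bar in rad: 0 lying level across the bay's mouth, 1.571 upright, 2.1 leaning outwards at its stop. Starts open, leaning outwards; pushed past upright towards the bay it falls shut by its own weight.
- bar_tip (a point): Centre of the black ball (18 mm) at the free end of the drop bar, a steel rod 10 mm thick, 104 mm from hinge to ball, standing at one side of the bay's mouth. Hinge at x = 97, y = -51 mm in the axes of axis, 62 mm above the bench, turning about x: the bar swings in the plane x = 97 mm and lies along +y when down.
- tin: The low round lidded sample tin of plain metal, 81 mm diameter, 50 mm high, 0.2 to 0.35 kg, standing on the infeed apron. Origin at the centre of its underside.
- jar: Bystander: glass jar with metal lid, 60 mm diameter, 85 mm high, beside the infeed apron. Origin under its centre.
- tall_tin: Bystander: tall lidded tin, 81 mm diameter, 95 mm high, on the bench (not the one to load). Origin under its centre.
- spatula: Bystander: spatula 200 mm long lying on the bench.
- brush: Bystander: brush 180 mm long lying on the bench.
- beaker: Bystander: open steel beaker, 80 mm across, 90 mm high. Origin under its centre.
- tub: Bystander: white closed tub 110 x 80 x 55 mm. Origin under its centre.
- scoop: Bystander: spoon-shaped scoop 190 mm long lying on the bench.
Things that resemble listed ones, but are neither listed nor needed, are in the scene too. What is shaped like the tin but pink or yellow is not meant.

How it is judged:
By the outcome, as a careful person would: the job done as asked, in the order asked, and still so for the second after the job is handed in, with the robot touching nothing.
It also fails if it takes over 72 s, if anything falls off the work surface, if the arm or the gripper's body presses on something with over 40 N, if the wrist force passes 120 N, or if a joint passes its speed limit or range.

## Working session

There is one attempt and no reset: what is moved stays moved. The work goes in short steps, Python scripts to look and compute and a tool call to move; the robot and the scene stay as the last step left them, time stands still between calls to the robot, and variables do not carry over. Pictures are saved under pics/ and viewed, at most 10 in all, crops included, and the job is handed in when it is done.

Besides the shell and the picture viewer there is one more tool, called as name(argument=value, ...) on one line, values as JSON. apply_moves: Moves the arm, as the interface text tells. Its arguments: {"type":"object","properties":{"plan":{"type":"array","items":{"type":"array"}},"gripper":{"type":"number"},"force":{"type":"number"}},"required":["plan"]}

```bash
mkdir -p pics
cat > h.py <<'E'
import numpy as np, cv2
from workcell import readout, viewer, ctrl
def grab(n,save=None):
    f=viewer.grab_frame(n)
    if save: cv2.imwrite('pics/'+save,f['frame'])
    return f
def ray(f,u,v,fish=False):
    K=np.array(f['intrinsics']);T=np.array(f['extrinsics'])
    x=(u-K[0,2])/K[0,0];y=(v-K[1,2])/K[1,1]
    if fish:
        r=np.hypot(x,y);s=np.tan(r)/r if r>1e-9 else 1
        d=np.array([x*s,-y*s,-1]) 
    else: d=np.array([x,-y,-1])
    return T[:3,3],T[:3,:3]@d
def onz(f,u,v,z,fish=False):
    o,d=ray(f,u,v,fish);return o+d*(z-o[2])/d[2]
def proj(f,p):
    K=np.array(f['intrinsics']);T=np.array(f['extrinsics'])
    c=T[:3,:3].T@(np.array(p)-T[:3,3]);return K[0,0]*c[0]/-c[2]+K[0,2],K[1,1]*-c[1]/-c[2]+K[1,2]
E
python3 - <<'E'
from h import *
a=grab('top','top0.png');b=grab('side','side0.png')
for f in(a,b):print(np.round(f['intrinsics'],1),np.round(f['extrinsics'],3))
s=readout.observe();print({k:np.round(v,3) for k,v in s.items()})
E
```

```text
[[483.6   0.  313.3]
 [  0.  483.6 201.4]
 [  0.    0.    1. ]] [[-0.012  0.992 -0.124  0.3  ]
 [-1.    -0.013 -0.005 -0.048]
 [-0.007  0.124  0.992  1.747]
 [ 0.     0.     0.     1.   ]]
[[409.3   0.  321.2]
 [  0.  409.3 201.3]
 [  0.    0.    1. ]] [[ 0.799  0.325 -0.506 -0.026]
 [-0.601  0.418 -0.681 -0.761]
 [-0.01   0.848  0.529  0.657]
 [ 0.     0.     0.     1.   ]]
{'time_s': np.float64(0.1), 'qpos': array([-72.28 ,  35.283,  -0.724,  81.635,   0.463,  63.221,  -2.317]), 'joint_velocities': array([-0.071, -0.063,  0.086, -0.198, -0.086, -0.006,  0.089]), 'joint_torque': array([ 2.0000e-03, -4.7038e+01,  2.6100e-01, -1.7157e+01,  1.0000e-02,
        6.0000e-03,  0.0000e+00]), 'tcp_pos': array([0.214, 0.613, 0.23 ]), 'tcp_rot': array([-179.864,    0.   ,  160.764]), 'ft_force': array([0.097, 0.578, 0.383]), 'ft_torque': array([-0.007,  0.041, -0.021]), 'grip_force': np.float64(0.0), 'width': np.float64(0.085)}
```

View pics/top0.png

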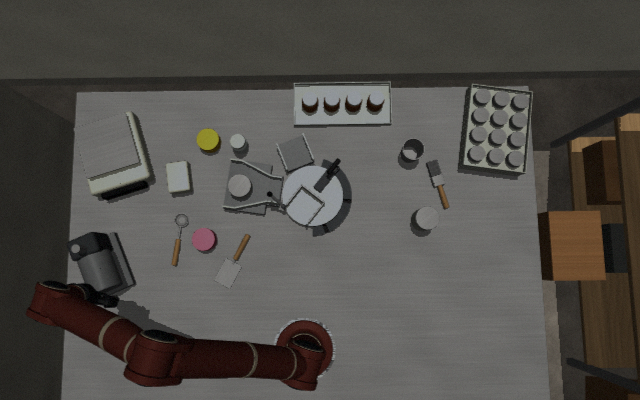

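View pics/side0.png

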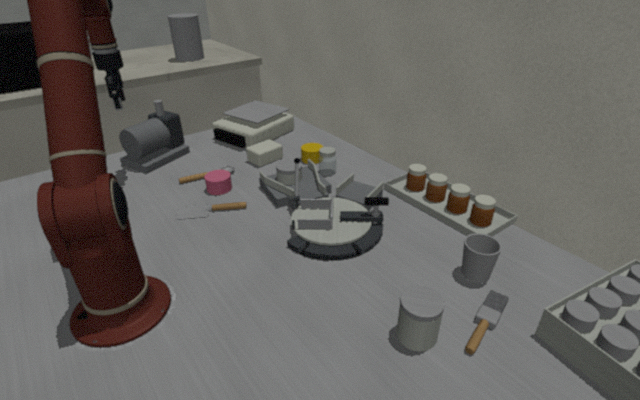

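The top view shows the disc at about (312,196), the handle at (327,175), a grey tin on the apron at (240,185), and the bar's ball near (270,194). Things that could be taken for the tin: yellow (207,139) and pink (204,240), both ruled out by colour; the tall tin (426,218), which stands on the bench; and the jar (238,141). I choose the grey one on the apron at (240,185) and check it in one close crop.

Run:
```python
from h import *
im=cv2.imread('pics/top0.png')[125:250,205:365]
im=cv2.resize(im,None,fx=4.8,fy=4.8,interpolation=cv2.INTER_CUBIC)
im=np.clip(im.astype(float)*1.6,0,255).astype('uint8')
cv2.imwrite('pics/c1.png',im)
f=grab('top')
g=f['frame']
for n,u,v,z in[('disc',312,196,.03),('tin',240,185,.081),('handle',327,175,.09),('ball',270,194,.15)]:print(n,onz(f,u,v,z))
```

```text
disc [ 0.53400399 -0.03446229  0.03      ]
tin [0.56901169 0.21601441 0.081     ]
handle [ 0.5988344  -0.08792929  0.09      ]
ball [0.52617619 0.10466337 0.15      ]
```

View pics/c1.png

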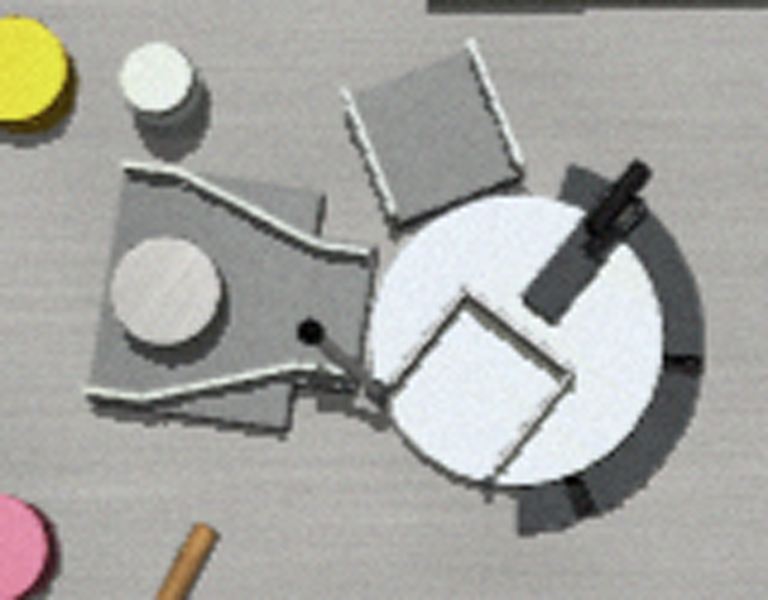

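The crop shows the choice is right: a plain grey lidded tin on the apron at crop (166,292). The white disc, dark ring with slots, handle and leaning bar (ball at crop (311,331)) are all visible. Next I measure them precisely.

```bash
cat >> h.py <<'E'
def fitc(P):
    P=np.array(P)[:,:2];A=np.c_[2*P,np.ones(len(P))]
    for _ in range(8):
        s=np.linalg.lstsq(A,(P**2).sum(1),rcond=None)[0];c=s[:2];r=np.sqrt(s[2]+c@c)
        e=abs(np.hypot(*(P-c).T)-r);k=e<max(.002,1.5*np.median(e));P,A=P[k],A[k]
    return c,r,len(P)
def tomask(f,lo,hi,roi):
    hsv=cv2.cvtColor(f['frame'],cv2.COLOR_BGR2HSV);m=cv2.inRange(hsv,lo,hi);o=np.zeros_like(m);x0,y0,x1,y1=roi;o[y0:y1,x0:x1]=m[y0:y1,x0:x1];return o
E
python3 - <<'E'
from h import *
f=grab('top');g=f['frame']
print('grays',[g[v,u].tolist() for u,v in[(330,210),(240,185),(258,178),(333,163),(300,180),(225,215)]])
V=g.max(2)
m=tomask(f,(0,0,150),(180,60,255),(275,155,350,235))
cs=max(cv2.findContours(m,0,1)[0],key=cv2.contourArea)
P=[onz(f,u,v,.03) for u,v in cs[:,0]]
print('disc',fitc(P))
# dark things
m=tomask(f,(0,0,0),(180,255,45),(260,150,360,240))
n,l,s,c=cv2.connectedComponentsWithStats(m)
for i in range(1,n):
    if s[i,4]>5: 
        pts=np.argwhere(l==i)[:,::-1].astype(float)
        d=np.linalg.svd(pts-pts.mean(0))[2][0]
        print(s[i],c[i],'dir',d,[np.round(onz(f,*c[i],z),4)[:2] for z in(.02,.09,.152)])
# tin
b=cv2.GaussianBlur(V,(0,0),.7);e=cv2.resize(V[165:208,218:262],None,fx=4,fy=4,interpolation=cv2.INTER_CUBIC)
ci=cv2.HoughCircles(cv2.GaussianBlur(e,(0,0),2),cv2.HOUGH_GRADIENT,1,100,param1=80,param2=15,minRadius=35,maxRadius=60)
print(ci)
for x,y,r in ci[0][:1]:
    u,v=218+(x+.5)/4-.5,165+(y+.5)/4-.5;p=onz(f,u,v,.081);print('tin',u,v,r/4,p,'rad',np.linalg.norm(onz(f,u+r/4,v,.081)-p))
E
```

```text
grays [[151, 150, 146], [127, 128, 131], [91, 91, 91], [19, 17, 17], [155, 152, 145], [109, 111, 110]]
disc (array([ 0.58098949, -0.00361163]), np.float64(0.05527712664315866), 19)
[325 159  15  21 161] [332.51552795 169.16149068] dir [-0.52467143  0.85130481] [array([ 0.6327, -0.11  ]), array([ 0.6192, -0.1074]), array([ 0.6073, -0.1052])]
[304 160  10   6  16] [309.3125 163.125 ] dir [-0.92019167  0.39146813] [array([ 0.6561, -0.026 ]), array([ 0.6417, -0.0269]), array([ 0.6289, -0.0277])]
[286 168  12   5  16] [291.125 170.25 ] dir [-0.95354881  0.30123854] [array([0.6307, 0.0403]), array([0.6173, 0.0367]), array([0.6054, 0.0336])]
[268 176  13   4  18] [274.27777778 177.72222222] dir [0.9856585  0.16875224] [array([0.6039, 0.1015]), array([0.5916, 0.0955]), array([0.5807, 0.0901])]
[314 187   7   5   7] [317.         189.28571429] dir [0.8240261  0.56655184] [array([ 0.5596, -0.0527]), array([ 0.5491, -0.0525]), array([ 0.5398, -0.0524])]
[267 191   6   6  25] [269.44 193.84] dir [0.85127164 0.52472525] [array([0.5452, 0.1191]), array([0.5353, 0.1123]), array([0.5265, 0.1063])]
[
[... 183 characters left out ...]
70.68 204.38] dir [0.99850145 0.05472529] [array([0.5068, 0.1147]), array([0.4985, 0.1081]), array([0.491 , 0.1022])]
[281 204   8   6  14] [284.35714286 206.71428571] dir [-0.88295734  0.46945322] [array([0.4978, 0.0655]), array([0.4897, 0.0609]), array([0.4826, 0.0568])]
[331 215   6   6   7] [333.57142857 217.57142857] dir [-0.70710678  0.70710678] [array([ 0.4564, -0.1108]), array([ 0.45  , -0.1082]), array([ 0.4444, -0.106 ])]
[322 223   8  10  46] [325.19565217 227.97826087] dir [0.45068105 0.89268505] [array([ 0.4194, -0.0802]), array([ 0.4146, -0.0789]), array([ 0.4103, -0.0778])]
[[[84.5 82.5 45. ]]]
tin 238.75 185.25 11.25 [0.56818486 0.22037582 0.081     ] rad 0.039305581576950716
```

```bash
cat > m.py <<'E'
from h import *
from scipy.optimize import least_squares
f=grab('top');g=f['frame']
m=tomask(f,(0,0,128),(180,60,255),(275,160,350,235))
m=cv2.morphologyEx(m,cv2.MORPH_OPEN,np.ones((3,3),np.uint8))
cs=cv2.convexHull(max(cv2.findContours(m,0,1)[0],key=cv2.contourArea))
# dense hull boundary = outer rim of the disc
P=[onz(f,u,v,.03)[:2] for u,v in cs[:,0].astype(float)]
c,r,n=fitc(P);print('disc',c,r,n,len(P))
# stand from rim centre + ring holes (z .02)
h2=onz(f,346.5,200.7,.02)[:2];h3=onz(f,325.2,228,.02)[:2]
for h in(h2,h3):
    d=h-c;print('hole r',np.hypot(*d),'ang',np.degrees(np.arctan2(d[1],d[0])))
# handle: min area rect of top-surface mask
m=tomask(f,(0,0,0),(180,255,45),(324,155,345,183))
pts=np.argwhere(m)[:,::-1].astype(float);print('handle px bbox',pts.min(0),pts.max(0))
bb=onz(f,269.44,193.84,.152)[:2]-c;print('ball',bb)
# apron fence midline: outer end corners & inner end from crop
k=lambda x,y:(205+x/4.8,125+y/4.8)
a=onz(f,*k(375,255),.056)[:2];b=onz(f,*k(358,385),.056)[:2];a2=onz(f,*k(125,165),.056)[:2];b2=onz(f,*k(88,392),.056)[:2]
d=(a2+b2)/2-(a+b)/2;print('apron dir',np.degrees(np.arctan2(d[1],d[0]))-90,np.hypot(*d), 'widths',np.hypot(*(a-b)),np.hypot(*(a2-b2)))
for p in((a+b)/2,(a2+b2)/2):
    q=p-c;print('mid from c',q,np.hypot(*q),np.degrees(np.arctan2(q[1],q[0]))-90)
E
python3 m.py
```

```text
disc [ 0.53737042 -0.03481758] 0.10814563347194565 27 27
hole r 0.12522468556037236 ang -99.49422126010107
hole r 0.12646091837874587 ang -158.95332943564202
handle px bbox [326. 159.] [339. 182.]
ball [-0.01091506  0.14115692]
apron dir -9.981769805667867 0.19491091665026505 widths 0.09742194536774262 0.17139850043014584
mid from c [0.01009951 0.10827659] 0.108746585201123 -5.328849383656632
mid from c [0.04388436 0.30023713] 0.3034273737392457 -8.315788068328786
```

apply_moves(plan=[[[-0.0351,-0.0304,0],0],[[-0.0351,-0.0304,0],0],[[-0.0351,-0.0304,0],0],[[-0.0351,-0.0304,0],0],[[-0.0351,-0.0304,0],0]], gripper=1)

```text
time_s: 0.75
tcp_pos: [0.3305, 0.4106, 0.2314]
tcp_rot: [180.0, 0.0, 160.8]
ft_force: [0.5, 0.2, 0.2]
width: 0.0853
grip_force: 0.0
```

apply_moves(plan=[[[-0.0351,-0.0304,0],0],[[-0.0351,-0.0304,0],0],[[-0.0351,-0.0304,0],0],[[-0.0351,-0.0304,0],0],[[-0.0351,-0.0304,0],0]])

```text
time_s: 1.25
tcp_pos: [0.4461, 0.2093, 0.2315]
tcp_rot: [180.0, 0.0, 160.8]
ft_force: [1.0, 0.7, -0.0]
width: 0.0853
grip_force: 0.0
```

apply_moves(plan=[[[-0.0351,-0.0304,0],0],[[-0.0351,-0.0304,0],0],[[-0.0351,-0.0304,0],0],[[-0.0351,-0.0304,0],0],[[-0.0351,-0.0304,0],0]])

```text
time_s: 1.75
tcp_pos: [0.5617, 0.008, 0.2314]
tcp_rot: [180.0, 0.0, 160.8]
ft_force: [1.2, 0.8, -0.4]
width: 0.0856
grip_force: 0.0
```

apply_moves(plan=[[[-0.0351,-0.0304,0],0],[[-0.0351,-0.0304,0],0],[[-0.0351,-0.0304,0],0],[[0,0,0],0.115],[[0,0,0],0.115]])

```text
time_s: 2.25
tcp_pos: [0.6304, -0.1139, 0.2306]
tcp_rot: [-179.9, -0.0, 147.1]
ft_force: [-0.6, 0.9, 0.3]
width: 0.085
grip_force: 0.0
```

apply_moves(plan=[[[0,0,0],0.114],[[0,0,0],0],[[0,0,0],0]])

```text
time_s: 2.55
tcp_pos: [0.6303, -0.111, 0.2312]
tcp_rot: [-180.0, -0.0, 141.2]
ft_force: [-0.5, 0.0, -0.3]
width: 0.0853
grip_force: 0.0
```

Run:
```python
from h import *
w=grab('wrist','w1.png')
print(np.round(w['intrinsics'],1),np.round(w['extrinsics'],3))
```

```text
[[309.7   0.  315.8]
 [  0.  309.7 203.8]
 [  0.    0.    1. ]] [[ 0.627 -0.744 -0.231  0.571]
 [ 0.779  0.598  0.187 -0.063]
 [-0.001 -0.298  0.955  0.374]
 [ 0.     0.     0.     1.   ]]
```

View pics/w1.png

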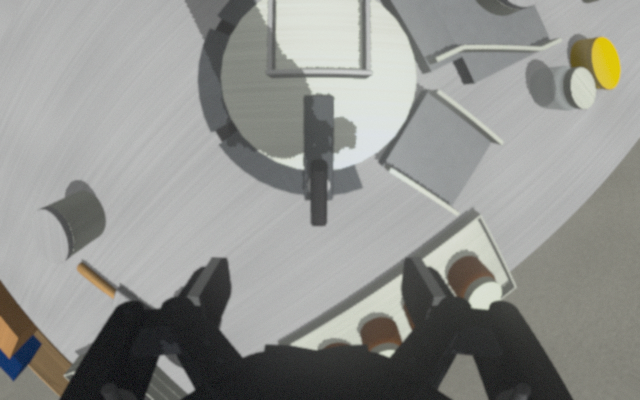

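The wrist view shows the T handle as a dark bar from about (318,162) to (318,224), parallel to the fingers' plane, with the bay above it. I work out the handle's place from this view.

Run:
```python
from h import *
w=grab('wrist');g=w['frame'].max(2)
for v in(170,180,190,200,210,218):
    r=np.where(g[v,295:345]<62)[0]+295;print(v,r.min() if len(r) else 0,r.max() if len(r) else 0,np.round(onz(w,(r.min()+r.max())/2,v,.096,True)[:2],4))
print(g[155:230:3,318],[np.round(onz(w,318,v,.096,True)[:2],4) for v in(162,224)])
c=np.array([.537,-.035]);d=np.array([.775,-.632]);print('expect ends',c+d*.088,c+d*.152)
```

```text
Traceback (most recent call last):
ValueError: zero-size array to reduction operation minimum which has no identity
```

Run:
```python
from h import *
w=grab('wrist');g=w['frame'].max(2)
print(g[155:230:3,318],g[200,300:340:2])
for v in(190,200,210,218):
    r=np.where(g[v,295:345]<100)[0]+295
    if len(r):print(v,r.min(),r.max(),np.round(onz(w,(r.min()+r.max())/2,v,.096,True)[:2],4))
print([np.round(onz(w,318,v,.096,True)[:2],4) for v in(162,224)])
c=np.array([.537,-.035]);d=np.array([.775,-.632]);print('expect ends',c+d*.088,c+d*.152)
```

```text
[ 77  73  61  63  61  67  74  68  74  72  76  76  73  73  74  74  74  75
  75  73  75  77  78  82 167] [181 178 161 141 137 104  71  71  70  74  77  80  75  90 138 147 166 173
 174 179]
190 304 326 [ 0.6273 -0.1094]
200 311 326 [ 0.6369 -0.113 ]
210 311 325 [ 0.6443 -0.1195]
218 312 325 [ 0.6509 -0.1242]
[array([ 0.6085, -0.0907]), array([ 0.6554, -0.1284])]
expect ends [ 0.6052   -0.090616] [ 0.6548   -0.131064]
```

apply_moves(plan=[[[0.003,0.0018,0.04],0],[[0,0,0.041],0],[[0,0,0.041],0],[[0,0,0.041],0],[[0,0,0],0]])

```text
time_s: 3.2
tcp_pos: [0.6243, -0.1067, 0.0624]
tcp_rot: [-179.6, -0.7, 141.1]
ft_force: [-1.1, 0.7, -0.7]
width: 0.085
grip_force: 0.0
```

apply_moves(plan=[[[0,0,0],0],[[0,0,0],0],[[0,0,0],0],[[0,0,0],0],[[0,0,0],0]], gripper=-1, force=50)

```text
time_s: 3.7
tcp_pos: [0.6301, -0.1078, 0.07]
tcp_rot: [179.9, 0.1, 141.1]
ft_force: [-2.6, -1.5, 2.8]
width: 0.0151
grip_force: 49.3
```

apply_moves(plan=[[[0,0,-0.007],0],[[0,0,-0.007],0],[[0,0,-0.006],0],[[0,0,0],0],[[0,0,0],0]])

```text
time_s: 4.2
tcp_pos: [0.6298, -0.108, 0.0881]
tcp_rot: [180.0, 0.1, 141.0]
ft_force: [5.1, -0.7, -9.1]
width: 0.0153
grip_force: 48.9
```

apply_moves(plan=[[[0.001,-0.0154,0],0.1309],[[0.001,-0.0154,0],0.1309],[[0.001,-0.0154,0],0.1309],[[0,0,0],0],[[0,0,0],0]])

```text
time_s: 4.7
tcp_pos: [0.5953, -0.1365, 0.0883]
tcp_rot: [179.9, 0.0, 118.7]
ft_force: [4.9, -0.7, -9.1]
width: 0.0151
grip_force: 49.3
```

apply_moves(plan=[[[0.001,-0.0154,0],0.1309],[[0.001,-0.0154,0],0.1309],[[0.001,-0.0154,0],0.1309],[[0.001,-0.0154,0],0.1309],[[0.001,-0.0154,0],0.1309]])

```text
time_s: 5.2
tcp_pos: [0.5212, -0.1489, 0.0884]
tcp_rot: [179.8, -0.1, 81.0]
ft_force: [6.3, 2.2, -9.4]
width: 0.015
grip_force: 49.8
```

apply_moves(plan=[[[0,0,0],0],[[0,0,0],0],[[0,0,0.006],0],[[0,0,0.006],0],[[0,0,0],0]])

```text
time_s: 5.7
tcp_pos: [0.522, -0.149, 0.0762]
tcp_rot: [179.8, -0.1, 81.5]
ft_force: [3.9, 0.7, -5.7]
width: 0.0148
grip_force: 50.2
```

apply_moves(plan=[[[0,0,0.005],0],[[0,0,0.003],0],[[0,0,0],0],[[0,0,0],0]])

```text
time_s: 6.1
tcp_pos: [0.5224, -0.1491, 0.0699]
tcp_rot: [179.7, -0.1, 81.4]
ft_force: [4.3, 2.9, 3.8]
width: 0.015
grip_force: 51.4
```

apply_moves(plan=[[[0,0,0],0],[[0,0,0],0],[[0,0,0],0],[[0,0,0],0],[[0,0,0],0]], gripper=0.6)

```text
time_s: 6.6
tcp_pos: [0.5187, -0.1505, 0.0682]
tcp_rot: [-179.9, 0.0, 81.1]
ft_force: [-0.3, -0.6, -0.6]
width: 0.0683
grip_force: 0.0
```

apply_moves(plan=[[[0,0,-0.045],0],[[0,0,-0.045],0],[[0,0,-0.045],0],[[0,0,-0.02],0],[[0,0,0],0]])

```text
time_s: 7.1
tcp_pos: [0.5208, -0.1514, 0.2268]
tcp_rot: [179.6, 0.1, 81.1]
ft_force: [0.8, -0.3, -0.8]
width: 0.0684
grip_force: 0.0
```

Run:
```python
from h import *
f=grab('top','top1.png');s=grab('side','side1.png')
im=np.hstack([cv2.resize(f['frame'][125:250,205:365],(510,400)),cv2.resize(s['frame'][130:270,230:400],(486,400))])
cv2.imwrite('pics/c2.png',cv2.resize(im,(796,320)))
V=f['frame'].max(2);e=cv2.resize(V[165:208,218:262],None,fx=4,fy=4,interpolation=cv2.INTER_CUBIC)
ci=cv2.HoughCircles(cv2.GaussianBlur(e,(0,0),2),cv2.HOUGH_GRADIENT,1,100,param1=80,param2=15,minRadius=35,maxRadius=60)
x,y,r=ci[0][0];print(onz(f,218+(x+.5)/4-.5,165+(y+.5)/4-.5,.081),r/4)
print(readout.observe()['tcp_pos'])
```

```text
[0.56817357 0.2195023  0.081     ] 11.2
[ 0.51862303 -0.1499872   0.22298288]
```

View pics/c2.png

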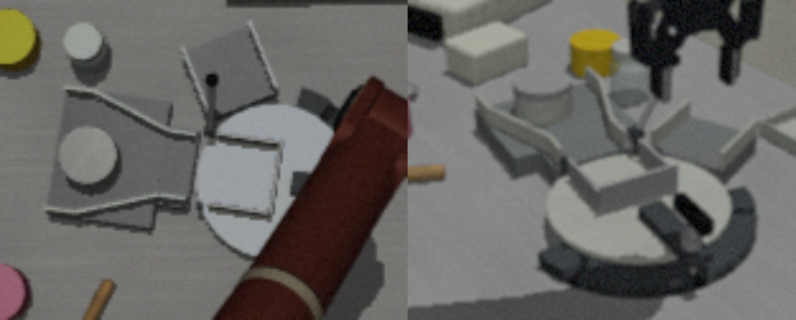

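The left half shows the bay facing the apron, and the right half shows the handle sitting low over the middle hole. The tin is still at (.568,.220), and the bar leans out on the far side. Next I go behind the tin with half-open fingers as a cradle.

apply_moves(plan=[[[0.048,-0.001,0],0],[[0.049,-0.001,0],0],[[0.049,-0.001,0],0],[[0.049,-0.001,0],0],[[0.049,-0.001,0],0]], gripper=-0.06)

```text
time_s: 7.7
tcp_pos: [0.5508, 0.0935, 0.2211]
tcp_rot: [-179.8, 0.1, 81.1]
ft_force: [0.8, 0.1, -0.1]
width: 0.04
grip_force: 0.0
```

apply_moves(plan=[[[0.049,-0.001,0],0],[[0.049,-0.001,0],0],[[0.049,-0.001,0],0],[[0.049,-0.001,0],0],[[0,0,0],0]])

```text
time_s: 8.2
tcp_pos: [0.5754, 0.2968, 0.2189]
tcp_rot: [-179.6, -0.2, 81.9]
ft_force: [-0.9, -0.4, 0.2]
width: 0.04
grip_force: 0.0
```

apply_moves(plan=[[[0,0,0.04],0],[[0,0,0.04],0],[[0,0,0.04],0],[[0,0,0],0],[[0,0,0],0]])

```text
time_s: 8.7
tcp_pos: [0.578, 0.2851, 0.102]
tcp_rot: [-179.9, 0.1, 81.0]
ft_force: [-0.3, -0.4, 0.6]
width: 0.0402
grip_force: 0.0
```

```bash
cat >> h.py <<'E'
C=np.array([.5368,-.035]);PSI=np.radians(-8.9)
def st(p):
    d=np.array(p)[:2]-C;return np.round([d[0]*np.cos(PSI)+d[1]*np.sin(PSI),-d[0]*np.sin(PSI)+d[1]*np.cos(PSI)],4)
E
python3 - <<'E'
from h import *
s=readout.observe();print(st(s['tcp_pos']),s['tcp_pos'],s['tcp_rot'],s['width'])
w=grab('wrist','w2.png')
E
```

```text
[-0.0088  0.3226] [0.57798309 0.28507953 0.10204097] [-1.79853482e+02  1.30763080e-01  8.10325738e+01] 0.04015517820259261
```

View pics/w2.png

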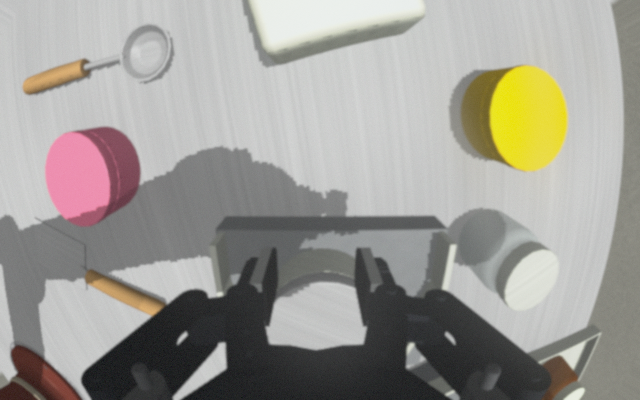

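The wrist view shows the tin behind and centred between the fingers, its near top rim at about (320,278) and its foot at about (320,250). I check those points before descending.

Run:
```python
from h import *
w=grab('wrist')
for u,v,z in[(320,278,.081),(320,250,.031),(220,225,.031),(440,225,.031)]:print(st(onz(w,u,v,z,True)))
g=w['frame'].max(2);print(g[236:300:2,320])
```

```text
[-0.0052  0.2997]
[-0.0046  0.2948]
[-0.082   0.3152]
[0.0907 0.3146]
[153 152 154 154 154 155 132 110 109 108 109 110 112 110 112 112 111 115
 107 100  99 100 133 195 200 200 196 199 195 190 193 196]
```

apply_moves(plan=[[[0,0,0.03],0],[[0,0,0.03],0],[[0,0,0],0],[[0,0,0],0]])

```text
time_s: 9.2
tcp_pos: [0.5798, 0.286, 0.0452]
tcp_rot: [179.9, -0.1, 81.1]
ft_force: [0.3, -0.5, -0.1]
width: 0.0402
grip_force: 0.0
```

apply_moves(plan=[[[-0.015,0,0],0],[[-0.01,0.001,0],0],[[-0.01,0.001,0],0],[[-0.01,0.001,0],0],[[-0.01,0.001,0],0]])

```text
time_s: 9.7
tcp_pos: [0.5745, 0.2306, 0.0441]
tcp_rot: [179.9, -0.1, 81.1]
ft_force: [0.8, 1.6, 1.8]
width: 0.0399
grip_force: 1.6
```

apply_moves(plan=[[[-0.01,0.001,0],0],[[-0.01,0.001,0],0],[[-0.01,0.001,0],0],[[-0.01,0.0005,0],0],[[-0.01,0,0],0]])

```text
time_s: 10.2
tcp_pos: [0.5697, 0.18, 0.0432]
tcp_rot: [180.0, 0.0, 81.1]
ft_force: [1.4, 3.4, 2.8]
width: 0.0398
grip_force: 1.6
```

Run:
```python
from h import *
s=readout.observe();print(st(s['tcp_pos']),s['ft_force'])
f=grab('top','top2.png');cv2.imwrite('pics/c3.png',np.clip(cv2.resize(f['frame'][140:230,215:345],None,fx=5,fy=5,interpolation=cv2.INTER_CUBIC)*1.3,0,255).astype('uint8'))
```

```text
[-0.0007  0.2175] [1.42672016 3.35137205 2.82462128]
```

View pics/c3.png

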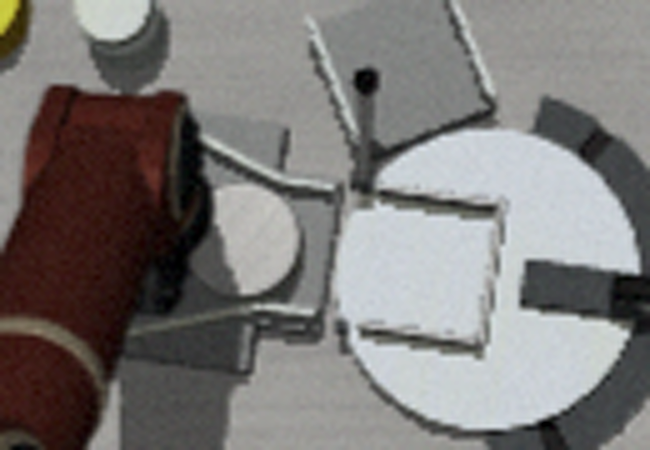

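The tin at crop (247,240) sits upright in the funnel throat, in line with the bay. I keep pushing.

apply_moves(plan=[[[-0.009,0,0],0],[[-0.009,0,0],0],[[-0.009,0,0],0],[[-0.009,0,0],0],[[-0.009,0,0],0]])

```text
time_s: 10.75
tcp_pos: [0.564, 0.1357, 0.0437]
tcp_rot: [179.8, -0.0, 81.1]
ft_force: [4.7, 3.4, -0.1]
width: 0.0402
grip_force: 2.6
```

apply_moves(plan=[[[-0.009,0,0],0],[[-0.009,0,0],0],[[-0.009,0,0],0],[[-0.009,0,0],0],[[-0.009,0,0],0]])

```text
time_s: 11.25
tcp_pos: [0.5542, 0.0911, 0.0429]
tcp_rot: [-179.8, 0.0, 81.0]
ft_force: [-0.3, 1.5, 1.0]
width: 0.0401
grip_force: 1.4
```

apply_moves(plan=[[[-0.008,0,0],0],[[-0.008,0,0],0],[[-0.008,0,0],0],[[-0.007,0,0],0],[[0,0,0],0]])

```text
time_s: 11.75
tcp_pos: [0.5504, 0.059, 0.0432]
tcp_rot: [-180.0, 0.1, 80.9]
ft_force: [-0.4, 0.3, 0.1]
width: 0.0404
grip_force: 0.0
```

apply_moves(plan=[[[-0.003,0,0],0],[[-0.003,0,0],0],[[0,0,0],0]])

```text
time_s: 12.05
tcp_pos: [0.5499, 0.0552, 0.0433]
tcp_rot: [-180.0, 0.0, 81.1]
ft_force: [-0.2, 0.3, -0.4]
width: 0.0401
grip_force: 0.1
```

apply_moves(plan=[[[-0.002,0,0],0],[[-0.002,0,0],0],[[0,0,0],0],[[0,0,0],0]])

```text
time_s: 12.45
tcp_pos: [0.5494, 0.0511, 0.0433]
tcp_rot: [180.0, 0.0, 81.0]
ft_force: [-0.1, 0.0, 0.6]
width: 0.0402
grip_force: 0.3
```

apply_moves(plan=[[[-0.0015,0,0],0],[[0,0,0],0],[[0,0,0],0]])

```text
time_s: 12.75
tcp_pos: [0.5492, 0.05, 0.0433]
tcp_rot: [180.0, -0.0, 81.1]
ft_force: [0.1, 1.1, -0.4]
width: 0.0402
grip_force: 0.6
```

apply_moves(plan=[[[-0.002,0,0],0],[[0,0,0],0],[[0,0,0],0]])

```text
time_s: 13.05
tcp_pos: [0.5491, 0.0499, 0.0433]
tcp_rot: [-180.0, -0.1, 81.1]
ft_force: [1.3, 5.2, -0.1]
width: 0.0402
grip_force: 2.2
```

apply_moves(plan=[[[-0.002,0,0],0],[[0,0,0],0],[[0,0,0],0]])

```text
time_s: 13.35
tcp_pos: [0.549, 0.0499, 0.0434]
tcp_rot: [-180.0, -0.3, 81.2]
ft_force: [1.5, 7.9, 0.5]
width: 0.0401
grip_force: 3.3
```

Run:
```python
from h import *
s=readout.observe();print(st(s['tcp_pos']),s['ft_force'])
f=grab('top','top3.png');f2=grab('side')
a=cv2.resize(f['frame'][150:240,225:345],(480,360));b=cv2.resize(f2['frame'][150:260,250:400],(491,360));cv2.imwrite('pics/c4.png',cv2.resize(np.hstack([a,b]),(790,293)))
```

```text
[-0.0011  0.0858] [1.4824037  7.86349362 0.54419259]
```

View pics/c4.png

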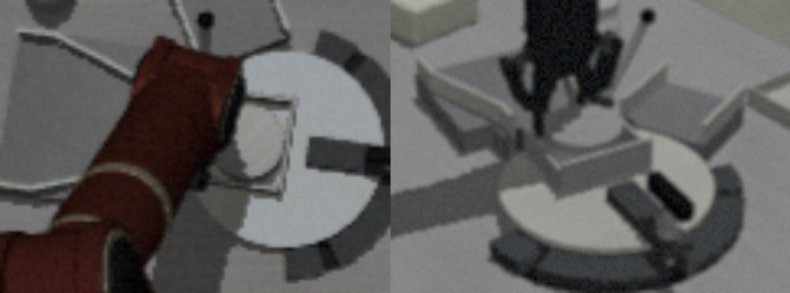

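The tin is home: the push force rose to 8 N with no further travel, at 86 mm as expected. It stands inside the walls at left-crop (250,145). Now I back off, rise, shut the fingers and go to the outer side of the bar.

apply_moves(plan=[[[0.008,0,0],0],[[0.008,0,0],0],[[0,0,-0.05],0],[[0,0,-0.05],0],[[0,0,-0.05],0]])

```text
time_s: 13.95
tcp_pos: [0.5504, 0.0607, 0.1945]
tcp_rot: [-179.9, 0.2, 81.0]
ft_force: [1.6, 0.7, 0.1]
width: 0.0401
grip_force: 0.0
```

apply_moves(plan=[[[0,0,-0.05],0],[[0,0.05,0],0],[[0,0.05,0],0],[[0,0.05,0],0],[[0,0.003,0],0]], gripper=-1)

```text
time_s: 14.45
tcp_pos: [0.7057, 0.0351, 0.2399]
tcp_rot: [180.0, 0.3, 80.9]
ft_force: [-0.3, -0.3, -0.7]
width: -0.0004
grip_force: 0.0
```

apply_moves(plan=[[[0,0,0.04],0],[[0,0,0.04],0],[[0,0,0.04],0],[[0,0,0],0],[[0,0,0],0]])

```text
time_s: 14.95
tcp_pos: [0.7017, 0.0376, 0.1236]
tcp_rot: [-180.0, 0.1, 81.0]
ft_force: [0.6, 0.5, 0.4]
width: 0.0002
grip_force: 0.0
```

Run:
```python
from h import *
s=readout.observe();print(st(s['tcp_pos']),s['tcp_pos'],s['ft_force'])
f=grab('top');f2=grab('side')
def ball(f,roi):
    m=tomask(f,(0,0,0),(180,255,45),roi);n,l,S,c=cv2.connectedComponentsWithStats(m)
    return [(S[i].tolist(),np.round(c[i],1)) for i in range(1,n) if S[i,4]>8]
C3=lambda x,y,z:np.r_[C+np.array([x*np.cos(PSI)-y*np.sin(PSI),x*np.sin(PSI)+y*np.cos(PSI)]),z]
for ff in(f,f2):
    u,v=proj(ff,C3(.1035,.097,.152));print(u,v,ball(ff,(int(u)-15,int(v)-15,int(u)+15,int(v)+15)))
```

```text
[0.1517 0.0972] [0.70170894 0.03758807 0.12362607] [0.60425817 0.47740743 0.44559547]
287.6888669088311 156.0550811684003 [([275, 141, 27, 30, 462], array([288. , 156.9]))]
343.9407947018094 155.5643704521768 [([345, 140, 13, 20, 98], array([353.4, 146. ])), ([344, 154, 5, 4, 15], array([346.1, 155.5]))]
```

apply_moves(plan=[[[0,-0.012,0],0],[[0,-0.012,0],0],[[0,-0.012,0],0],[[0,-0.01,0],0],[[0,-0.01,0],0]])

```text
time_s: 15.55
tcp_pos: [0.6536, 0.0465, 0.1307]
tcp_rot: [178.9, -0.2, 81.1]
ft_force: [5.5, 0.7, 13.9]
width: 0.0001
grip_force: 7.0
```

apply_moves(plan=[[[0,-0.01,0],0],[[0,-0.01,0],0],[[0,-0.01,0],0],[[0,-0.01,0],0],[[0,-0.008,0],0]])

```text
time_s: 16.05
tcp_pos: [0.6035, 0.0535, 0.13]
tcp_rot: [179.3, -0.2, 81.0]
ft_force: [0.2, -0.6, 0.3]
width: -0.0001
grip_force: 0.2
```

apply_moves(plan=[[[0,-0.004,0],0],[[0,0,0],0],[[0,0,0],0],[[0,0,0],0],[[0,0,0],0]])

```text
time_s: 16.55
tcp_pos: [0.5956, 0.0547, 0.123]
tcp_rot: [-180.0, 0.0, 81.0]
ft_force: [-0.2, -0.9, -0.3]
width: 0.0001
grip_force: 0.0
```

apply_moves(plan=[[[0,0,-0.05],0],[[0,0,-0.05],0],[[-0.05,0,0],0],[[-0.05,0,0],0],[[-0.05,-0.03,0],0]])

```text
time_s: 17.05
tcp_pos: [0.5496, -0.0858, 0.2237]
tcp_rot: [179.7, 0.2, 81.0]
ft_force: [-0.4, -1.7, 0.4]
width: 0.0001
grip_force: 0.0
```

Run:
```python
from h import *
s=readout.observe();print(st(s['tcp_pos']),s['tcp_pos'])
f=grab('top');f2=grab('side')
a=cv2.resize(f['frame'][150:240,225:345],(480,360));b=cv2.resize(f2['frame'][150:260,250:400],(491,360));cv2.imwrite('pics/c5.png',cv2.resize(np.hstack([a,b]),(790,293)))
```

```text
[ 0.0205 -0.0482] [ 0.54957742 -0.08577257  0.22369812]
```

View pics/c5.png

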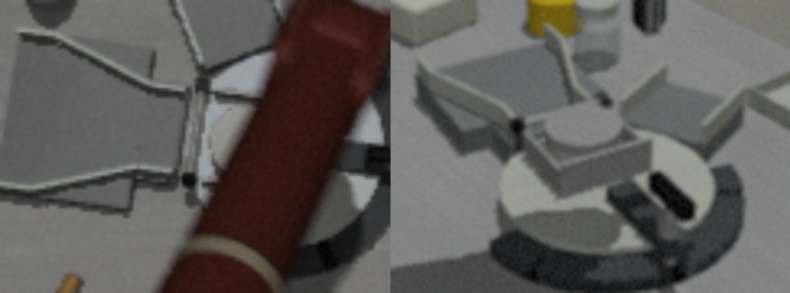

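The bar lies level across the mouth (ball at left-crop (188,180)), and the tin is upright behind it. Now back to the handle.

apply_moves(plan=[[[-0.03,-0.007,0],0],[[-0.031,-0.007,0],0],[[0,0,0],0],[[0,0,0],0]], gripper=0.6)

```text
time_s: 17.55
tcp_pos: [0.5243, -0.1411, 0.2232]
tcp_rot: [-180.0, -0.0, 80.9]
ft_force: [0.5, 1.3, 0.2]
width: 0.0576
grip_force: 0.0
```

Run:
```python
from h import *
s=readout.observe();print(st(s['tcp_pos']),s['tcp_pos'],s['tcp_rot'],s['width'],np.round(s['qpos'],1))
```

```text
[ 0.004  -0.1067] [ 0.52428525 -0.14106035  0.22323725] [-1.79982330e+02 -6.53731712e-03  8.09182217e+01] 0.05762084929220266 [ -6.9  28.5  30.  100.7 -16.9  55.3  20.7]
```

apply_moves(plan=[[[-0.007,-0.004,0.034],0],[[0,0,0.04],0],[[0,0,0.04],0],[[0,0,0.04],0],[[0,0,0],0]])

```text
time_s: 18.05
tcp_pos: [0.5163, -0.1434, 0.0644]
tcp_rot: [-179.3, -0.2, 81.2]
ft_force: [-0.3, 1.0, 0.8]
width: 0.0681
grip_force: 0.0
```

apply_moves(plan=[[[0,0,0],0],[[0,0,0],0],[[0,0,0],0],[[0,0,0],0],[[0,0,0],0]], gripper=-1)

```text
time_s: 18.55
tcp_pos: [0.522, -0.1473, 0.0717]
tcp_rot: [179.6, 0.0, 81.0]
ft_force: [1.6, 1.7, 6.1]
width: 0.0151
grip_force: 49.8
```

apply_moves(plan=[[[0,0,-0.007],0],[[0,0,-0.007],0],[[0,0,-0.006],0],[[0,0,0],0],[[0,0,0],0]])

```text
time_s: 19.05
tcp_pos: [0.521, -0.1471, 0.0894]
tcp_rot: [179.8, 0.0, 80.9]
ft_force: [6.9, -1.6, -8.5]
width: 0.015
grip_force: 49.3
```

apply_moves(plan=[[[0.001,-0.0149,0],0.1309],[[0.001,-0.0149,0],0.1309],[[0.001,-0.0149,0],0.1309],[[0,0,0],0],[[0,0,0],0]])

```text
time_s: 19.55
tcp_pos: [0.4803, -0.1316, 0.0897]
tcp_rot: [179.7, -0.0, 58.7]
ft_force: [5.9, -0.1, -8.8]
width: 0.0148
grip_force: 49.8
```

apply_moves(plan=[[[0.001,-0.0149,0],0.1309],[[0.001,-0.0149,0],0.1309],[[0.001,-0.0149,0],0.1309],[[0.001,-0.0149,0],0.1309],[[0.001,-0.0149,0],0.1309]])

```text
time_s: 20.05
tcp_pos: [0.434, -0.0752, 0.0899]
tcp_rot: [179.8, -0.3, 21.0]
ft_force: [8.7, -0.3, -8.8]
width: 0.0152
grip_force: 49.8
```

apply_moves(plan=[[[0,0,0],0],[[0,0,0],0],[[0,0,0],0]])

```text
time_s: 20.35
tcp_pos: [0.4342, -0.0755, 0.0899]
tcp_rot: [179.8, -0.2, 21.3]
ft_force: [6.6, 0.1, -8.4]
width: 0.0154
grip_force: 49.9
```

apply_moves(plan=[[[0,0,0.006],0],[[0,0,0.006],0],[[0,0,0.005],0],[[0,0,0.003],0],[[0,0,0],0]])

```text
time_s: 20.85
tcp_pos: [0.4346, -0.0763, 0.0716]
tcp_rot: [179.8, -0.4, 21.3]
ft_force: [3.6, -0.5, 12.1]
width: 0.015
grip_force: 52.7
```

apply_moves(plan=[[[0,0,0],0],[[0,0,0],0]])

```text
time_s: 21.05
tcp_pos: [0.4346, -0.0762, 0.0716]
tcp_rot: [179.8, -0.4, 21.3]
ft_force: [3.0, -0.4, 10.0]
width: 0.0149
grip_force: 52.5
```

apply_moves(plan=[[[0,0,0],0],[[0,0,0],0],[[0,0,0],0],[[0,0,0],0],[[0,0,0],0]], gripper=0.6)

```text
time_s: 21.55
tcp_pos: [0.4303, -0.0747, 0.0691]
tcp_rot: [-180.0, 0.1, 21.1]
ft_force: [0.0, -0.4, 0.8]
width: 0.0684
grip_force: 0.0
```

apply_moves(plan=[[[0,0,-0.045],0],[[0,0,-0.045],0],[[0,0,-0.045],0],[[0,0,-0.02],0],[[0,0,0],0]])

```text
time_s: 22.05
tcp_pos: [0.4323, -0.0754, 0.2268]
tcp_rot: [179.9, -0.3, 21.1]
ft_force: [-0.7, 0.5, -1.0]
width: 0.068
grip_force: 0.0
```

apply_moves(plan=[[[0,-0.045,0],0],[[0,-0.045,0],0],[[0,-0.045,0],0],[[0,-0.045,0],0],[[0,-0.045,0],0]])

```text
time_s: 22.55
tcp_pos: [0.348, 0.1366, 0.2233]
tcp_rot: [180.0, 0.1, 21.1]
ft_force: [0.7, 0.5, 0.5]
width: 0.0685
grip_force: 0.0
```

Run:
```python
from h import *
s=readout.observe();print(st(s['tcp_pos']),s['tcp_pos'],s['ft_force'])
f=grab('top','top9.png');f2=grab('side','side9.png')
a=cv2.resize(f['frame'][125:250,205:365],(461,360),interpolation=cv2.INTER_CUBIC);b=cv2.resize(f2['frame'][130:270,230:400],(437,360),interpolation=cv2.INTER_CUBIC)
cv2.imwrite('pics/c6.png',cv2.resize(np.hstack([a,b]),(798,320)))
```

```text
[-0.213   0.1403] [0.34803418 0.13656783 0.22330738] [0.6832967  0.4928772  0.47921612]
```

View pics/c6.png

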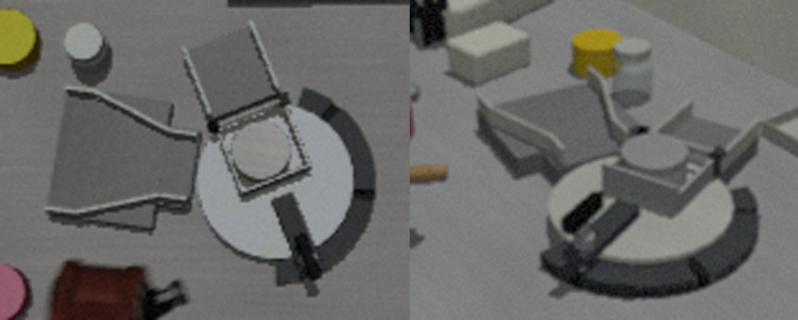

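The final view shows the barred bay with the tin facing the outfeed, the handle over the third hole, and the arm clear. One numeric check of the handle's height before handing in.

Run:
```python
from h import *
f=grab('side')
m=tomask(f,(0,0,0),(180,255,40),(285,205,330,240));n,l,S,c=cv2.connectedComponentsWithStats(m)
print([(S[i].tolist(),np.round(c[i],1)) for i in range(1,n) if S[i,4]>8])
d=np.array([np.cos(PSI-np.radians(150)),np.sin(PSI-np.radians(150))])
for z in(.086,.1,.11):print(z,[np.round(proj(f,np.r_[C+d*r,z]),1) for r in(.088,.12,.152)])
s=cv2.imread('pics/side1.png');f0=dict(f,frame=s)   # reference: pin down in hole 2
d=np.array([np.cos(PSI-np.radians(90)),np.sin(PSI-np.radians(90))])
m=tomask(f0,(0,0,0),(180,255,40),(335,205,385,240));n,l,S,c=cv2.connectedComponentsWithStats(m)
print([(S[i].tolist(),np.round(c[i],1)) for i in range(1,n) if S[i,4]>8],np.round(proj(f,np.r_[C+d*.12,.086]),1))
```

```text
[([297, 215, 17, 17, 136], array([305. , 223.2])), ([313, 223, 16, 17, 28], array([321.1, 230.4]))]
0.086 [array([310.2, 216.5]), array([303. , 222.8]), array([295.4, 229.4])]
0.1 [array([310.1, 211.8]), array([302.8, 218. ]), array([295.2, 224.6])]
0.11 [array([310. , 208.4]), array([302.7, 214.6]), array([295. , 221.1])]
[([347, 215, 16, 18, 136], array([354.5, 223.5])), ([335, 226, 15, 14, 50], array([343.5, 233.8]))] [352.5 223.4]
```

The handle's centre is at row 223.2, against 222.8 predicted for the pin fully down, so the pin is seated.

```bash
python3 -c "
from workcell import ctrl;print(ctrl.close_job())"
```

```text
the job is handed in; nothing more can be done
None
```

The job is handed in after about 23 s: the tin stands upright in the barred bay facing the outfeed slide, the pin measures fully down in the third hole, and the gripper is open and clear of everything.

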